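# Tighten the blade-holder bolt with the long arm of the hex key

### The arm

A 6-joint arm with a two-finger parallel gripper is mounted at the origin on a cart in front of the work surface, level with it; the furniture and walls round the work are solid. World frame = base frame: x ahead of the robot, y to its left, z up, the work surface at z = 0. Lengths are in m, angles in rad, forces in N, time in s.
With the tool pointing down it reaches from about 0.35 to 1 m from the base axis. Payload 7.1 kg.
Tool frame: the origin (TCP) lies between the finger pads; the fingertips stand 22 mm ahead of it and the grasp point (between the pads) lies 3 mm ahead of it; z points along the fingers, y is the line along which they close (so a half turn about z gives the same grasp; the last joint's range is limited). The gripper opens to 85 mm and grips with 20 to 120 N. Pads are 22 mm wide; open, the fingers measure 114 mm over their backs; the gripper's body (76 mm by 85 mm) begins 54 mm behind the grasp point. The pads swing forward as they close: fully open they stand 13 mm farther back than shut.
Start: joints at [-1.157, 0.423, 1.63, -0, 1.089, -0.019], TCP at [0.262, -0.567, 0.253] pointing down, gripper open.
Joint ranges: [-3, 3], [-0.9, 2.11], [0.09, 2.58], [-1.31, 4.45], [0.11, 2.69], [-2.54, 2.54]. Speed limits (rad/s): [2.39, 2.39, 3.01, 3.14, 3.14, 3.14].

### API

Orientations are given as a rotation vector (axis times angle).
In Python, from rig import manip gives the robot as it stands. The module is installed in compiled form; this text tells all that it offers. Calls block until the motion is done:
- manip.move_to(position, orientation): joint-space move of the TCP to a pose.
- manip.servo_line(position, orientation=None, rate=0.15): straight line of the TCP; orientation=None keeps the orientation; rate is the mean speed in m/s.
- manip.set_joints(angles): joint-space move.
- manip.command_gripper(opening, f_grip=None): finger opening in m; f_grip is the grip in N (None keeps the last); returns when the fingers have stopped.
- manip.hold(seconds).
- manip.solve_ik(position, orientation): joint angles nearest the present ones, or None.
- manip.camera(name): name is "scene" or "top"; returns a dict with "image" (480x640x3 uint8, red, green, blue), "fx", "fy", "cx", "cy" (pixels), "k1" (the pictures are not rectified: a ray, as slopes to the right and down, at radius r is drawn at 1 + k1 r^2 times it, then the intrinsics apply), "cam_to_world" (4x4, takes a point from camera to world coordinates). Camera axes: x right, y down, z forward; pixel columns grow to the right and rows downward; lengths in m; the calibration is good to about 2 mm. A picture is of the moment at which its call begins. There is no depth.
A pose or a line that the arm cannot do raises manip.IKError and nothing moves.
- manip.sign_off(): hands the job in; it is judged then, once.
Readings, each from a call of its own:
- manip.get_time(): time.
- manip.get_joint_positions(): joint angles.
- manip.get_joint_vel(): joint speeds.
- manip.get_tau(): joint torques, N m.
- manip.get_position(): TCP position.
- manip.get_ee_rot(): TCP orientation.
- manip.get_contact_force(): force on the tool from outside, world axes, zero at the start.
- manip.get_torque(): the same for the moment, N m.
- manip.get_width(): finger opening in m.
- manip.get_grip_force(): force on a finger pad.
Only numpy, scipy, OpenCV 4.12 (cv2) and the standard library are available. Lean on these libraries where they do the work, as an engineer would, in place of code of your own. Each camera call takes 0.05 s, during which the arm holds its last target. There are 200 camera calls.

### The job

Take the L-shaped hex key out of its blue stand, flip it over and seat its short arm fully in the hexagon socket of the clamp bolt, then push its long arm round as a lever, clockwise seen from above, until the stiff bolt comes up against its stop (the bolt's red line meets the red mark on the clamp). Press gently while you feel for the socket, do not force the bolt past its stop, turn it only with the short arm fully seated, and leave the key standing in the bolt, let go of, with everything else on the bench where it was.

Things in the scene. Friction and masses are not known exactly. Their poses are not given: they have to be found in the camera images.
- hex_key: dark steel L-shaped hex key, 17 mm across flats (20 across corners), 0.36 kg. Origin: where the axes of the two arms cross, outside the bend (the bar's axis passes 7 mm inside it). Own +x: along the short arm, its end at 60 mm; own -z: along the long arm, its end at 150 mm; flats face +-y, so it grips 17 mm wide across the plane of the L. Starts standing in the stand: own z up, origin 156 mm high
- short_tip (a point): centre of the end of the key's short arm, axes as the key's; the last 3 mm are chamfered
- long_tip (a point): centre of the end of the key's long arm, axes as the key's
- key_stand: blue block 64x56x56 mm on a foot 80x72x6 mm, fixed to the bench, with an upright hole 50 mm deep and 22x19 mm wide, in which the key stands by its long arm, short arm level and pointing roughly away from the robot (own +x of the stand); origin at the centre of its underside, z up. Beyond it a fixed blue slide box with open lid (x 0.59 to 0.72, y 0 to 0.21) is 130 mm high
- clamp_base: grey clamping base of a blade holder, 130x110x18 mm, fixed to the bench, with a steel strap across it (top 30 mm above the bench, carrying a painted red mark) and a jaw along its far +x side (top 48 mm above the bench); origin at the centre of its underside, below the bolt's axis, z up
- socket (a point): mouth centre of the bolt's hexagon socket, 58 mm above the bench, turning with the bolt, z up. Socket 18.4 mm across flats, 22 mm deep, flat floor; head 30 mm across flats, red line on its own -x side. With the short arm down in it the key's long arm may point along own x or any 60 degree step from it (play about 8 degrees either way); fully seated, the long arm's axis is 38 mm above the mouth
- bolt (a joint): turn of the bolt, rad, clockwise from above; starts between 0 and 0.4, stop (fully tight) at 0.9, where its red line meets the red mark on the strap. Stiff: 0.8 N m turns it anywhere, about 6.5 N at 125 mm along the long arm; beyond the stop the resistance rises by a further 0.15 N m per 0.01 rad. Stays where it is left
- mug: cream mug with dots, 93 mm high, loose bystander; origin at the centre of its underside
- red_pen: white and red marker pen 135 mm long, lying loose, bystander; origin under its middle
- pink_cassette: pink tissue cassette 41x28x10 mm, loose bystander; origin at the centre of its underside
- green_cassette: green tissue cassette 41x28x10 mm, loose bystander; origin at the centre of its underside
- oil_bottle: white bottle with red cap, 34 mm wide, 75 mm high, loose bystander; origin at the centre of its underside

How it is judged:
On the way, in this order (a step that is already met when the one before it is completed fails the run):
1. the key is flipped and its short arm is fully seated in the bolt's socket, the bolt not yet tight (z of short_tip in the frame of socket below -0.017 m and horizontal distance between short_tip and socket below 0.005 m and angle between the x axis of hex_key and the z axis of socket, either way round below 0.16 rad and value of joint bolt below 0.6 rad), for 0.2 s.
2. the bolt is turned up to its stop (value of joint bolt above 0.84 rad), for 0.1 s.
At the end, for the whole second after the job is handed in: the bolt stands within 0.07 rad of its stop; the key stands at rest and released in the bolt, its short arm at least 15 mm deep in the socket, end within 5 mm of the axis, leaning less than 0.16 rad (value of joint bolt above 0.83 rad and z of short_tip in the frame of socket below -0.015 m and horizontal distance between short_tip and socket below 0.005 m and angle between the x axis of hex_key and the z axis of socket, either way round below 0.16 rad and linear speed of hex_key below 0.02 m/s and contact force between the fingers and hex_key below 0.1 N); the robot touches nothing.
It fails at once if the bolt is forced more than 0.08 rad past its stop (about 2 N m) (value of joint bolt above 0.98 rad).
It fails at once if the bolt is turned while the key's short arm is not seated in its socket (velocity of joint bolt above 0.1 rad/s and z of short_tip in the frame of socket above -0.01 m).
It fails at once if the short arm is pressed on the bolt head with more than 25 N before it has entered the socket (distance between short_tip and socket below 0.03 m and z of short_tip in the frame of socket above -0.003 m and contact force between hex_key and clamp_base above 25 N).
It fails at once if a bystander is moved more than 2 cm (distance of any of mug, red_pen, pink_cassette, green_cassette, oil_bottle from where it was at the start of the episode above 0.02 m).
It also fails if it takes over 72 s, if anything falls off the work surface, if the arm or the gripper's body presses on something with over 40 N, if the wrist force passes 120 N, or if a joint passes its speed limit or range.

## Working session

There is one attempt and no reset: what is moved stays moved. The work goes in short steps, each a Python script; the robot and the scene stay as the last script left them, time stands still between calls to the robot, and variables do not carry over. Pictures are saved under pics/ and viewed, at most 10 in all, crops included, and the job is handed in when it is done.

```bash
mkdir -p pics; python3 - <<'E'
from rig import manip
import cv2,pickle
for n in("scene","top"):
    c=manip.camera(n);pickle.dump(c,open(f"pics/{n}.pkl","wb"))
    cv2.imwrite(f"pics/{n}0.png",cv2.resize(c["image"][:,:,::-1],(800,600),interpolation=cv2.INTER_CUBIC))
    print(n,c["fx"],c["fy"],c["cx"],c["cy"],c["k1"],c["cam_to_world"])
print(manip.get_ee_rot(),manip.get_time())
E
```

```text
scene 500.31908816590345 500.31908816590345 325.2469825710066 240.31420299642065 -0.0324197430711365 [[-0.65564642 -0.35244706  0.66776406 -0.27032496]
 [-0.75488782  0.32528832 -0.56950144  0.72607172]
 [-0.01649674 -0.87747854 -0.47933211  0.72908586]
 [ 0.          0.          0.          1.        ]]
top 440.9171331811829 440.9171331811829 327.20162451586253 250.97609805004723 -0.04375307427028293 [[-0.02210762 -0.99802836  0.05874225  0.52075292]
 [-0.99974699  0.02182542 -0.00544142 -0.01629763]
 [ 0.00414861 -0.05884769 -0.99825835  1.21180573]
 [ 0.          0.          0.          1.        ]]
[-3.06696994e+00 -6.74214511e-01  4.06348902e-04] 0.1
```

View pics/scene0.png

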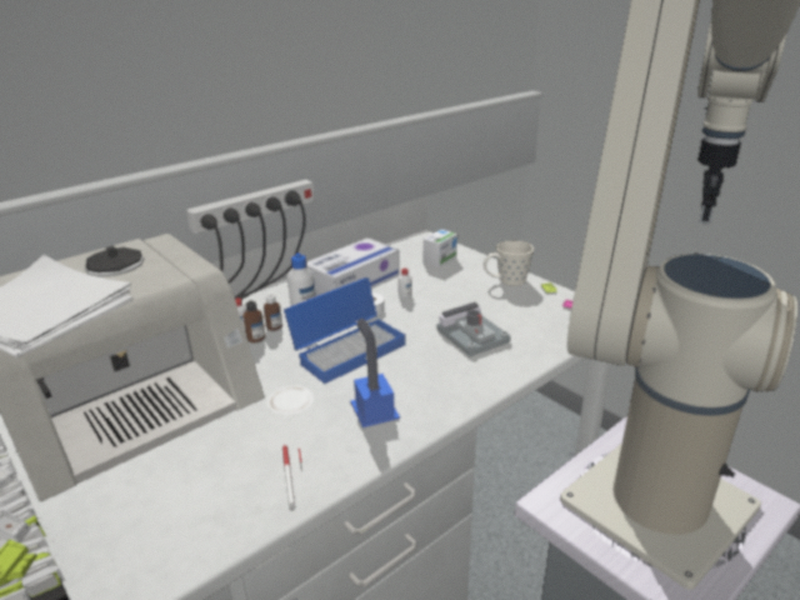

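View pics/top0.png

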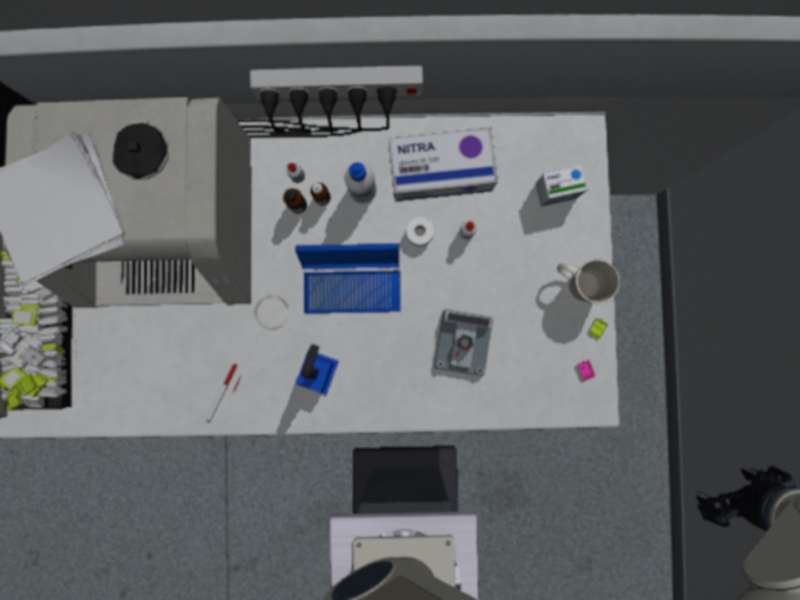

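The scene picture shows the key standing in its stand at about (375,395) and the clamp at (473,330). In the top picture the stand is at (317,372), the bent arm at (311,362), and the clamp at (463,343). I'll enlarge both views.

```bash
cat > h.py <<'E'
import pickle,cv2,numpy as np
def load(n):return pickle.load(open(f"pics/{n}.pkl","rb"))
def proj(c,P):
    T=np.linalg.inv(c["cam_to_world"]);q=np.atleast_2d(P)@T[:3,:3].T+T[:3,3]
    s=q[:,:2]/q[:,2:];s=s*(1+c["k1"]*(s**2).sum(1,keepdims=True))
    return s*c["fx"]+[c["cx"],c["cy"]]
def unproj(c,uv,z):
    d=(np.array(uv,float)-[c["cx"],c["cy"]])/c["fx"];s=d.copy()
    for _ in range(9):s=d/(1+c["k1"]*(s@s))
    T=c["cam_to_world"];r=T[:3,:3]@np.r_[s,1];return T[:3,3]+r*(z-T[2,3])/r[2]
def crop(img,x,y,w,h,k):
    return cv2.resize(img[y:y+h,x:x+w,::-1],None,fx=k,fy=k,interpolation=cv2.INTER_CUBIC)
E
python3 - <<'E'
from h import *
t=load("top")["image"];s=load("scene")["image"]
cv2.imwrite("pics/t1.png",np.hstack([crop(t,230,262,50,75,8),crop(t,345,240,50,75,8)]))
cv2.imwrite("pics/s1.png",np.hstack([crop(s,270,250,50,94,6.38)[:600],crop(s,346,236,66,94,6.38)[:600]]))
E
```

```text
(no output)
```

View pics/t1.png

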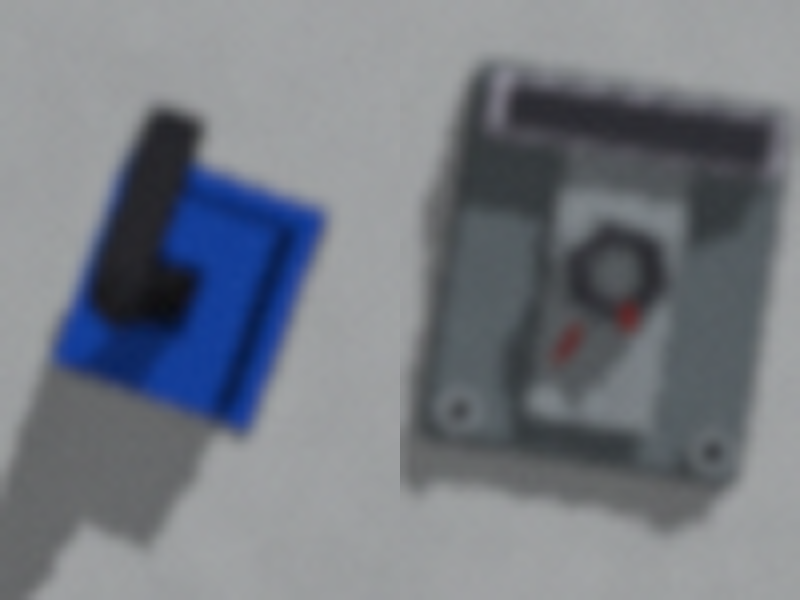

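View pics/s1.png

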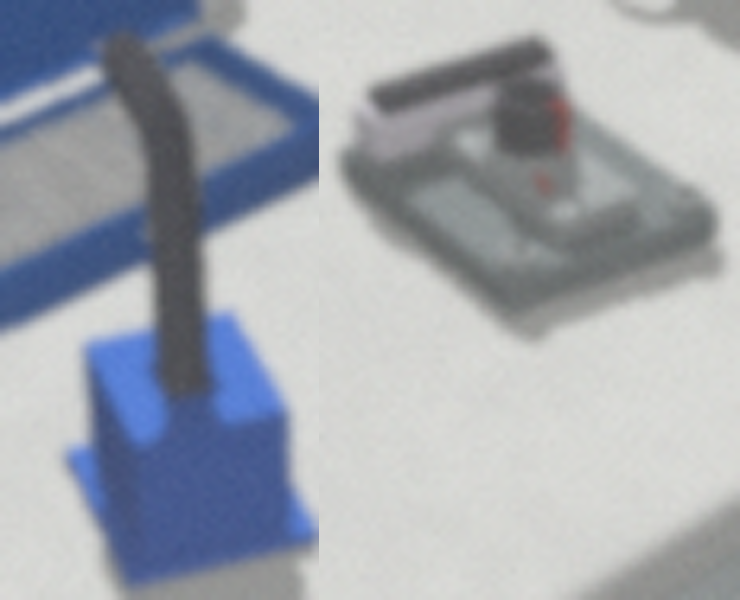

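Crop readings:
- **Key, top view (left crop):** short-arm end at about (178,112), bend at about (115,310).
- **Clamp, top view (right crop):** bolt head at (617,270), its red line at (628,315), red mark at (568,345).
- **Scene view:** long arm runs from (185,385) up to (170,110). The bolt head is at (530,110).

Next I'll fit the poses.

```bash
cat >> h.py <<'E'
from scipy.optimize import least_squares,minimize
from scipy.spatial.transform import Rotation as R
a=np.arange(6)*np.pi/3
def keyhulls():
    r=.0098
    s=np.c_[0*a,r*np.sin(a),r*np.cos(a)]          # section of short arm (corners +-z)
    l=np.c_[r*np.cos(a),r*np.sin(a),0*a]
    bend=[np.r_[.017-.017*np.sin(t),0,-.017+.017*np.cos(t)] for t in np.linspace(0,np.pi/2,5)]
    secs=[s+[.06,0,0]]
    for t,b in zip(np.linspace(0,np.pi/2,5),bend):
        secs.append(s@R.from_euler('y',-t).as_matrix().T+b)
    return secs
def keymask(c,p,Rm,zend,k=4,win=None):
    x0,y0,w,h=win;m=np.zeros((h*k,w*k),np.uint8)
    r=.0098;secs=keyhulls()+[np.c_[r*np.cos(a),r*np.sin(a),0*a]+[0,0,zend]]
    for A,B in zip(secs,secs[1:]):
        u=proj(c,np.r_[A,B]@Rm.T+p);u=(u-[x0,y0]+.5)*k-.5
        cv2.fillConvexPoly(m,cv2.convexHull((u*16).round().astype(np.int32)),255,shift=4)
    return cv2.resize(m,(w,h),interpolation=cv2.INTER_AREA)/255.
E
cat > fit.py <<'E'
from h import *
t,s=load("top"),load("scene")
wt=(236,268,36,40);ws=(278,250,30,64)
def obs(c,w,lo,hi):
    g=c["image"][w[1]:w[1]+w[3],w[0]:w[0]+w[2]].max(2).astype(float)
    return np.clip((hi-g)/(hi-lo),0,1)
for c,w in((t,wt),(s,ws)):
    g=c["image"][w[1]:w[1]+w[3],w[0]:w[0]+w[2]].max(2);print(np.percentile(g,[1,10,25,50,75]))
ot=obs(t,wt,50,130);os_=obs(s,ws,80,140)
def pose(q):
    Rm=(R.from_euler('z',q[2])*R.from_euler('xy',q[3:5])).as_matrix();return np.r_[q[:2],.156],Rm
def cost(q):
    p,Rm=pose(q)
    return ((keymask(t,p,Rm,-.098,win=wt)-ot)**2).sum()+((keymask(s,p,Rm,-.098,win=ws)-os_)**2).sum()+((q[3]/.03)**2+(q[4]/.03)**2)
b=unproj(t,[230+115/8,262+310/8],.156);q=np.r_[b[:2],-.27,0,0];print(b)
for _ in range(3):
    r=minimize(cost,q,method="Nelder-Mead",options=dict(initial_simplex=q+np.vstack([np.zeros(5),np.diag([.006,.006,.1,.02,.02])]),maxiter=400));q=r.x
print("key",q,r.fun)
np.save("key.npy",q)
# overlay
out=[]
for c,w,k in((t,wt,9),(s,ws,9)):
    p,Rm=pose(q);im=crop(c["image"],*w,k)
    m=cv2.resize(keymask(c,p,Rm,-.098,win=w),None,fx=k,fy=k)
    cs,_=cv2.findContours((m>.5).astype(np.uint8),0,1);cv2.drawContours(im,cs,-1,(0,255,255),1)
    out.append(cv2.copyMakeBorder(im,0,600-im.shape[0],0,0,0))
# clamp fit
tu=lambda x,y:[345+(x-400)/8-.5+.5/8,240+y/8-.5+.5/8]
su=lambda x,y:[346+(x-319)/6.38-.42,236+y/6.38-.42]
hd,ln,mk=[unproj(t,tu(x,y),z) for x,y,z in((617,270,.058),(628,316,.058),(568,344,.030))]
print("head top",hd,"line",ln,"mark",mk)
pts=[(t,tu(617,270),(0,0,.058)),(s,su(532,90),(0,0,.058)),
 (t,tu(422,432),(-.065,.055,.018)),(t,tu(738,482),(-.065,-.055,.018)),
 (t,tu(785,112),(.065,-.055,.048)),(t,tu(484,66),(.065,.055,.048)),
 (s,su(515,300),(-.065,.055,.018)),(s,su(712,208),(-.065,-.055,.018)),(s,su(368,95),(.065,.055,.048))]
def res(q):
    Rm=R.from_euler('z',q[2]).as_matrix()
    return np.concatenate([(proj(c,Rm@np.array(P)+[q[0],q[1],0])[0]-u) for c,u,P in pts])
r=least_squares(res,[hd[0],hd[1],-.15],loss="soft_l1");print("clamp",r.x,"\n",res(r.x).reshape(-1,2).round(1).tolist())
an=lambda v:np.arctan2(v[1],v[0])
c0=r.x[:2]
print("line ang",an(ln[:2]-hd[:2]),"mark ang",an(mk[:2]-c0),an(mk[:2]-hd[:2]))
cv2.imwrite("pics/fit.png",np.hstack(out))
from rig import manip
E
python3 fit.py
```

```text
[ 25.39  45.   117.   152.   160.  ]
[ 82.    88.   123.   144.   164.25]
[0.46826277 0.17815946 0.156     ]
key [ 0.46910237  0.17985841 -0.34752895  0.00217448  0.00824069] 107.84578843451825
head top [ 0.52758148 -0.13764734  0.058     ] line [ 0.51248793 -0.14083239  0.058     ] mark [ 0.50339494 -0.12350395  0.03      ]
clamp [ 0.52477496 -0.13808863 -0.16091708] 
 [[0.2, 1.1], [-0.9, 0.9], [-0.4, 2.0], [0.5, 1.3], [2.6, -0.6], [-0.9, -0.6], [-0.6, -2.3], [1.5, -0.2], [-5.7, -1.1]]
line ang -2.9336225718197326 mark ang 2.5429377278850915 2.612452484811129
```

View pics/fit.png

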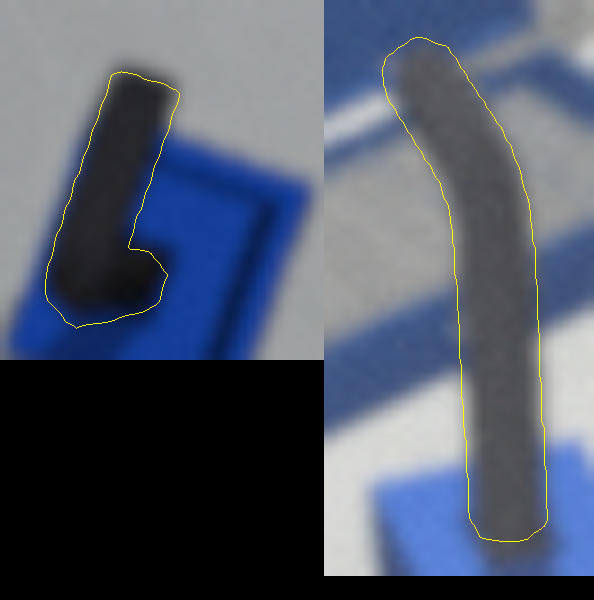

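The fit overlays the key to about 1–2 mm in both views. That is enough for the grasp, so next I check reachability.

```bash
cat >> h.py <<'E'
KX,KY,KYAW=.4685,.1800,-.347
SOCK=np.array([.526,-.138,.058]);PHI=-2.934
def keyR_stand():return R.from_euler('z',KYAW).as_matrix()
def keyR_flip(phi):
    x=np.array([0,0,-1.]);z=-np.array([np.cos(phi),np.sin(phi),0]);return np.c_[x,np.cross(z,x),z]
def G(al,fl):  # tool axes in key frame
    z=np.array([np.cos(al),0,-np.sin(al)]);y=np.array([0,fl,0.]);return np.c_[np.cross(y,z),y,z]
rv=lambda M:R.from_matrix(M).as_rotvec()
E
python3 - <<'E'
from h import *
from rig import manip
kp=np.array([KX,KY,.156]);Rs=keyR_stand();Rf=keyR_flip(PHI);L=.050
print(manip.get_joint_positions())
for al in(0,.2,.4):
  for fl in(1,-1):
    g=G(al,fl);o=rv(Rs@g);tz=(Rs@g)[:,2];P=kp-Rs[:,2]*L-.003*tz
    of=rv(Rf@g);zf=(Rf@g)[:,2]
    # key origin when seated: socket + .038 up (long axis height)
    Pf=SOCK+[0,0,.038]-Rf[:,2]*L-.003*zf
    print(al,fl)
    for n,p,oo in(("pre",P-.13*tz,o),("gr",P,o),("up",P+[0,0,.15],o),("fl",P+[0,-.1,.2],of),("hov",Pf+[0,0,.1],of),("seat",Pf,of)):
        q=manip.solve_ik(p,oo);print(" ",n,np.round(p,3),None if q is None else np.round(q,2))
E
```

```text
[-1.15701048e+00  4.23760871e-01  1.63062511e+00  2.13435206e-05
  1.08862086e+00 -1.90019209e-02]
0 1
  pre [0.343 0.225 0.106] None
  gr [0.466 0.181 0.106] [0.9  1.09 2.22 4.39 1.62 1.73]
  up [0.466 0.181 0.256] [0.9  0.69 2.33 4.39 1.53 1.45]
  fl [0.466 0.081 0.306] [ 0.15  0.13  1.9  -0.    1.11 -1.63]
  hov [ 0.477 -0.148  0.199] [-0.33  0.32  1.95  0.    0.88 -2.1 ]
  seat [ 0.477 -0.148  0.099] [-0.33  0.49  2.    0.    0.66 -2.1 ]
0 -1
  pre [0.343 0.225 0.106] None
  gr [0.466 0.181 0.106] [ 0.9   1.09  2.22  4.39  1.62 -1.41]
  up [0.466 0.181 0.256] [ 0.9   0.69  2.33  4.39  1.53 -1.69]
  fl [0.466 0.081 0.306] [0.15 0.13 1.9  0.   1.11 1.51]
  hov [ 0.477 -0.148  0.199] [-0.33  0.32  1.95  0.    0.88  1.04]
  seat [ 0.477 -0.148  0.099] [-0.33  0.49  2.    0.    0.66  1.04]
0.2 1
  pre [0.346 0.224 0.132] None
  gr [0.466 0.181 0.107] [0.89 0.95 2.27 4.36 1.4  1.64]
  up [0.466 0.181 0.257] [0.89 0.53 2.33 4.44 1.29 1.29]
  fl [0.466 0.081 0.307] [ 0.15  0.22  1.8  -0.01  1.32 -1.62]
  hov [ 0.478 -0.148  0.199] [-0.27  0.39  1.84 -0.1   1.09 -1.99]
  seat [ 0.478 -0.1
[... 361 characters left out ...]
148  0.099] [-0.27  0.55  1.89 -0.12  0.88  1.17]
0.4 1
  pre [0.353 0.222 0.158] None
  gr [0.466 0.181 0.107] [0.84 0.8  2.29 4.35 1.15 1.52]
  up [0.466 0.181 0.257] None
  fl [0.466 0.081 0.307] [ 0.16  0.32  1.7  -0.02  1.52 -1.62]
  hov [ 0.478 -0.148  0.199] [-0.23  0.48  1.74 -0.17  1.29 -1.93]
  seat [ 0.478 -0.148  0.099] [-0.23  0.63  1.78 -0.19  1.11 -1.89]
0.4 -1
  pre [0.353 0.222 0.158] None
  gr [0.466 0.181 0.107] [ 0.84  0.8   2.29  4.35  1.15 -1.62]
  up [0.466 0.181 0.257] None
  fl [0.466 0.081 0.307] [ 0.16  0.32  1.7  -0.02  1.52  1.53]
  hov [ 0.478 -0.148  0.199] [-0.23  0.48  1.74 -0.17  1.29  1.21]
  seat [ 0.478 -0.148  0.099] [-0.23  0.63  1.78 -0.19  1.11  1.25]
```

```bash
python3 - <<'E'
from h import *
from rig import manip
kp=np.array([KX,KY,.156]);Rs=keyR_stand()
lo=np.array([-3,-.9,.09,-1.31,.11,-2.54]);hi=np.array([3,2.11,2.58,4.45,2.69,2.54])
for L in(.045,):
 for al in(.3,.5,.7,.9,1.1):
  for fl in(1,-1):
   g=G(al,fl);o=rv(Rs@g);tz=(Rs@g)[:,2];P=kp-Rs[:,2]*L-.003*tz
   qs=[manip.solve_ik(p,o) for p in(P-.1*tz,P,P+[0,0,.12])]
   print("al",al,fl,[None if q is None else np.round(q,2).tolist() for q in qs])
   for k in range(6):
    phi=PHI+k*np.pi/3;Rf=keyR_flip(phi);of=rv(Rf@g);zf=(Rf@g)[:,2]
    Pf=SOCK+[0,0,.038]-Rf[:,2]*L-.003*zf
    f=[manip.solve_ik(p,of) for p in(Pf+[0,0,.1],Pf)]
    if all(q is not None for q in f):
        m=min(np.minimum(q-lo,hi-q).min() for q in map(np.array,f)); print("   k",k,round((phi+np.pi)%(2*np.pi)-np.pi,2),"margin %.2f"%m,np.round(f[1],2))
E
```

```text
al 0.3 1 [None, [0.87, 0.86, 2.29, 4.35, 1.27, 1.58], None]
   k 0 -2.93 margin 0.58 [-0.25  0.59  1.82 -0.15  1.   -1.92]
   k 2 -0.84 margin 0.01 [-0.24  0.53  1.97 -0.41  0.43  2.53]
   k 3 0.21 margin 0.30 [-0.31  0.52  1.98  0.38  0.41  0.72]
   k 4 1.25 margin 0.63 [-0.35  0.56  1.9   0.45  0.74 -0.38]
   k 5 2.3 margin 0.75 [-0.31  0.59  1.83  0.18  0.99 -1.16]
al 0.3 -1 [None, [0.87, 0.86, 2.29, 4.35, 1.27, -1.56], None]
   k 0 -2.93 margin 0.76 [-0.25  0.59  1.82 -0.15  1.    1.22]
   k 1 -1.89 margin 0.66 [-0.21  0.56  1.89 -0.44  0.77  0.44]
   k 2 -0.84 margin 0.32 [-0.24  0.53  1.97 -0.41  0.43 -0.61]
   k 3 0.21 margin 0.11 [-0.31  0.52  1.98  0.38  0.41 -2.43]
   k 5 2.3 margin 0.52 [-0.31  0.59  1.83  0.18  0.99  1.98]
al 0.5 1 [None, [0.81, 0.72, 2.3, 4.36, 1.02, 1.44], None]
   k 0 -2.93 margin 0.63 [-0.21  0.68  1.72 -0.21  1.22 -1.87]
   k 3 0.21 margin 0.18 [-0.37  0.53  2.08  1.19  0.29 -0.12]
   k 4 1.25 margin 0.68 [-0.44  0.6   1.9   0.69  0.84 -0.65]
   k 5 2.3 margin 0.85 [-0.36  0.67  1.73  0.24  1.2  -1.23]
al 0.5 -1 [None, [0.81, 0.72, 2.3, 4.36, 1.02, -
[... 2012 characters left out ...]
-1.89 margin 0.30 [ 0.08  0.85  1.78 -1.01  1.34 -2.05]
   k 2 -0.84 margin 0.25 [ 0.01  0.77  2.22  4.06  1.01 -1.7 ]
   k 3 0.21 margin 0.30 [-0.54  0.78  2.26  2.35  1.02 -1.48]
   k 4 1.25 margin 0.73 [-0.65  0.83  1.83  1.07  1.3  -1.11]
   k 5 2.3 margin 0.79 [-0.43  0.96  1.46  0.37  1.78 -1.3 ]
al 1.1 -1 [None, None, None]
   k 0 -2.93 margin 0.76 [-0.15  0.96  1.43 -0.32  1.81  1.33]
   k 1 -1.89 margin 0.30 [ 0.08  0.85  1.78 -1.01  1.34  1.09]
   k 2 -0.84 margin 0.25 [0.01 0.77 2.22 4.06 1.01 1.44]
   k 3 0.21 margin 0.30 [-0.54  0.78  2.26  2.35  1.02  1.66]
   k 4 1.25 margin 0.36 [-0.65  0.83  1.83  1.07  1.3   2.04]
   k 5 2.3 margin 0.65 [-0.43  0.96  1.46  0.37  1.78  1.84]
```

```bash
cat >> h.py <<'E'
LO=np.array([-3,-.9,.09,-1.31,.11,-2.54]);HI=np.array([3,2.11,2.58,4.45,2.69,2.54])
def GB(al,fl,be):return R.from_euler('z',be).as_matrix()@G(al,fl)
E
python3 - <<'E'
from h import *
from rig import manip
kp=np.array([KX,KY,.156]);Rs=keyR_stand();out=[]
def mar(ps,o):
    m=9;
    for p in ps:
        q=manip.solve_ik(p,o)
        if q is None:return None,None
        m=min(m,np.minimum(q-LO,HI-q).min())
    return m,q
for be in(0,np.pi/3):
 for L in(.038,.048):
  for al in(0,.2,.4,.6,.8,.9,1.,1.1,1.2):
   for fl in(1,-1):
    g=GB(al,fl,be);o=rv(Rs@g);tz=(Rs@g)[:,2];P=kp-Rs[:,2]*L-.003*tz
    m1,q1=mar((P-.1*tz,P,P+[0,0,.12]),o)
    if m1 is None: continue
    for k in range(6):
     phi=PHI+k*np.pi/3;Rf=keyR_flip(phi);of=rv(Rf@g);zf=(Rf@g)[:,2]
     if zf[2]>-.4:continue
     Pf=SOCK+[0,0,.038]-Rf[:,2]*L-.003*zf
     m2,q2=mar((Pf+[0,0,.1],Pf),of)
     if m2 is not None: out.append((min(m1,m2),be,L,al,fl,k,round(zf[2],2),np.round(q1,2).tolist(),np.round(q2,2).tolist()))
out.sort(key=lambda r:-r[0])
print(len(out))
for b in(0,np.pi/3):
    for r in [r for r in out if r[1]==b][:10]:print(*r)
E
```

```text
46
0.27837030311398925 0 0.038 1.1 1 0 -0.45 [0.54, 0.18, 2.11, -0.63, 0.64, -0.21] [-0.14, 0.97, 1.42, -0.32, 1.82, -1.82]
0.27837030311398925 0 0.038 1.1 1 1 -0.45 [0.54, 0.18, 2.11, -0.63, 0.64, -0.21] [0.09, 0.85, 1.77, -1.0, 1.35, -2.06]
0.27837030311398925 0 0.038 1.1 1 3 -0.45 [0.54, 0.18, 2.11, -0.63, 0.64, -0.21] [-0.55, 0.78, 2.27, 2.34, 1.03, -1.49]
0.27837030311398925 0 0.038 1.1 1 4 -0.45 [0.54, 0.18, 2.11, -0.63, 0.64, -0.21] [-0.66, 0.84, 1.83, 1.06, 1.3, -1.1]
0.27837030311398925 0 0.038 1.1 1 5 -0.45 [0.54, 0.18, 2.11, -0.63, 0.64, -0.21] [-0.43, 0.96, 1.44, 0.37, 1.79, -1.3]
0.23820288954040958 0 0.038 1.1 1 2 -0.45 [0.54, 0.18, 2.11, -0.63, 0.64, -0.21] [0.02, 0.77, 2.23, 4.07, 1.01, -1.69]
0.2278188411183697 0 0.048 1.1 1 0 -0.45 [0.54, 0.2, 2.12, -0.65, 0.62, -0.18] [-0.15, 0.96, 1.44, -0.32, 1.8, -1.81]
0.2278188411183697 0 0.048 1.1 1 1 -0.45 [0.54, 0.2, 2.12, -0.65, 0.62, -0.18] [0.07, 0.85, 1.78, -1.01, 1.34, -2.05]
0.2278188411183697 0 0.048 1.1 1 2 -0.45 [0.54, 0.2, 2.12, -0.65, 0.62, -0.18] [0.0, 0.77, 2.22, 4.05, 1.0, -1.7]
0.2278188411183697 0 0.048 1.1 
[... 705 characters left out ...]
] [-0.73, 0.74, 2.18, 1.55, 1.04, 0.25]
0.08329489080987074 1.0471975511965976 0.038 0 -1 0 -0.5 [-0.05, 0.8, 2.5, 2.38, 1.68, -1.68] [-0.64, 0.88, 1.62, 0.61, 1.56, 0.41]
0.08329489080987074 1.0471975511965976 0.038 0 -1 1 -0.5 [-0.05, 0.8, 2.5, 2.38, 1.68, -1.68] [-0.34, 1.0, 1.29, -0.02, 1.9, -0.02]
0.08329489080987074 1.0471975511965976 0.038 0 -1 2 -0.5 [-0.05, 0.8, 2.5, 2.38, 1.68, -1.68] [-0.02, 0.94, 1.44, -0.63, 1.64, -0.49]
0.08329489080987074 1.0471975511965976 0.038 0 -1 4 -0.5 [-0.05, 0.8, 2.5, 2.38, 1.68, -1.68] [-0.12, 0.76, 2.39, 3.33, 1.05, 0.0]
0.08329489080987074 1.0471975511965976 0.038 0 -1 5 -0.5 [-0.05, 0.8, 2.5, 2.38, 1.68, -1.68] [-0.74, 0.74, 2.16, 1.54, 1.04, 0.27]
```

```bash
cat >> h.py <<'E'
AL,L=1.08,.040
g=G(AL,1)
def tcp(kp,Rk):  # key pose -> tool pose
    M=Rk@g;return np.asarray(kp)-Rk[:,2]*L-.003*M[:,2],rv(M)
E
python3 - <<'E'
from h import *
from rig import manip
Rs=keyR_stand();P,o=tcp([KX,KY,.156],Rs);tz=(Rs@g)[:,2]
Rf=keyR_flip(PHI);H,of=tcp(SOCK+[0,0,.038+.12],Rf)
assert manip.solve_ik(P+[0,0,.19],o) is not None and manip.solve_ik(H,of) is not None
manip.command_gripper(.06,100)
manip.move_to(P-.09*tz,o)
manip.servo_line(P,o,rate=.08)
print(manip.get_time(),manip.get_contact_force())
manip.command_gripper(0.0,100)
print("w",manip.get_width(),manip.get_contact_force().round(1),manip.get_position()-P)
assert .013<manip.get_width()<.022
manip.servo_line(P+[0,0,.19],o,rate=.12)
print("w",manip.get_width(),manip.get_contact_force().round(1),manip.get_time())
manip.move_to(H,of)
print("w",manip.get_width(),manip.get_contact_force().round(1),manip.get_time())
for n in("scene","top"):
    c=manip.camera(n);pickle.dump(c,open(f"pics/{n}2.pkl","wb"))
t,s=load("top2"),load("scene2")
u=proj(t,SOCK+[0,0,.06])[0];v=proj(s,SOCK+[0,0,.06])[0];print(u,v)
f=lambda c,u:crop(c["image"],int(u[0])-36,int(u[1])-50,72,100,5.5)
cv2.imwrite("pics/h2.png",np.hstack([f(t,u),f(s,v)]))
E
```

```text
4.5083 [ 0.33196151  0.37922022 -0.33251197]
w 0.01522004725502453 [-2.1  0.1  4.9] [0.00017214 0.00024093 0.00043725]
w 0.015375552532569779 [ 0.1  0.2 -3.7] 6.7167
w 0.015554116678860619 [-0.2  0.1 -2. ] 8.1
[374.38307316 273.74675305] [378.51662569 230.6212173 ]
```

View pics/h2.png

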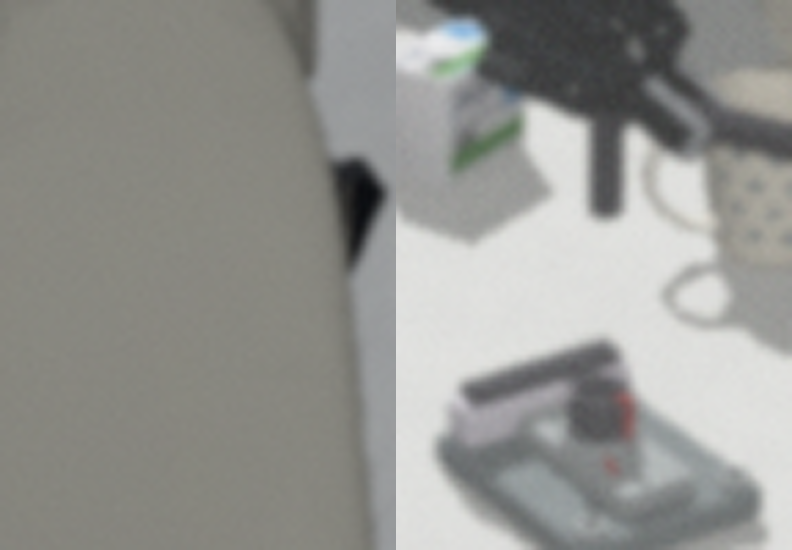

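The key is gripped and flipped, with the short arm hanging vertical. In the scene crop the tip's lower edge is at (606,214) and the bolt head's top centre is near (601,390). The arm hides the top view, so I'll compare these with the predicted pixels.

```bash
python3 - <<'E'
from h import *
s=load("scene2");t=load("top")
# dark column centroid of hanging arm & head, subpixel
im=s["image"].astype(float).max(2)
for r in range(204,220,2): 
    row=np.clip(150-im[r,370:392],0,90); print(r,round((row*np.arange(370,392)).sum()/row.sum(),2),round(row.sum()/90,1))
print("col380",im[210:226,380].astype(int), "headcol",im[240:264,379].astype(int))
for r in range(246,260,2):
    row=np.clip(120-im[r,366:388],0,70);print(r,round((row*np.arange(366,388)).sum()/row.sum(),2),round(row.sum()/70,1))
for n,p in(("tip",SOCK+[0,0,.098]),("sock",SOCK)):print(n,proj(s,p),proj(s,p+[.01,0,0]),proj(s,p+[0,.01,0]),proj(s,p+[0,0,.01]))
ang=np.arange(6)*np.pi/3
print("tip low edge",proj(s,SOCK+[0,0,.098]+np.c_[.01*np.cos(ang),.01*np.sin(ang),0*ang])[:,1].max())
# top-view head: dark ring centroid
im=t["image"].astype(float).max(2)[258:292,352:384]
cv2.imwrite("pics/x.png",cv2.resize(t["image"][262:286,360:386,::-1],None,fx=24,fy=24,interpolation=cv2.INTER_CUBIC))
print(im[4:28:2,10:32].astype(int))
E
```

```text
204 384.32 6.4
206 382.33 4.4
208 379.8 3.4
210 379.76 3.4
212 379.78 3.3
214 379.74 3.3
216 379.72 3.1
218 379.68 1.8
col380 [ 81  83  84  84  87  86  83  88 101 146 194 219 222 224 225 223] headcol [210 181 139 111  98  99 114 125 118  97  92  93  99 103  95  93  88  91
  89  92 110 129 134 134]
246 373.94 2.8
248 371.59 3.3
250 378.25 2.7
252 377.69 2.1
254 377.77 3.7
256 378.16 4.0
258 378.34 3.6
tip [[379.0190909  217.64428732]] [[376.23341957 216.40913572]] [[376.33811682 218.80177306]] [[379.15325913 214.16903929]]
sock [[377.7464216  250.39798812]] [[375.06407721 249.04494413]] [[375.15325226 251.65544645]] [[377.87286118 247.16080238]]
tip low edge 219.27340699357086
[[ 63  63  68  79  90  96  97  96  96  92  89  90  89  89  89  88  88  86
   82  75  68  65]
 [ 62  64  84 109 124 126 128 126 124 120 117 118 114 109  99  96  96  94
   84  70  62  62]
 [ 66  70  95 124 134 137 133 128 129 129 132 135 135 133 129 130 129 125
  104  77  61  63]
 [ 80  79 102 123 130 127 115  97  80  76  85  94 103 112 121 129 132 128
  107  78  63  63]
 [ 76  81  96 106 102  91  74  62  59  64  64  62  58  59  69  91 110 115
   99  82  78  82]
 [ 69  74  85  82  65  58  64  72  80  88  87  85  71  55  52  72  99 108
  100  96  95  98]
 [ 72  71  79  75  60  54  62  78  88  93  92  88  77  58  49  62  85  99
   99  98  98  98]
 [ 75  78  82  76  62  51  55  65  77  83  83  75  64  53  58  71  89  98
   98  99  99  98]
 [ 73  85  87  85  80  73  65  60  58  59  73  81  73  66  88 108 110 101
   98  98  99  99]
 [ 75  86  90  85  85  82  78  77  79  73  82  93  95  97 120 128 118 103
   97  98  99  98]
 [ 81  86  84  87  87  85  83  88  89  88  88  97 115 126 129 123 111 101
   97  98  98  99]
 [ 82  84  88  87  86  85  91  90  89  92 102 118 130 133 130 118 106  97
   99  99  99  98]]
```

View pics/x.png

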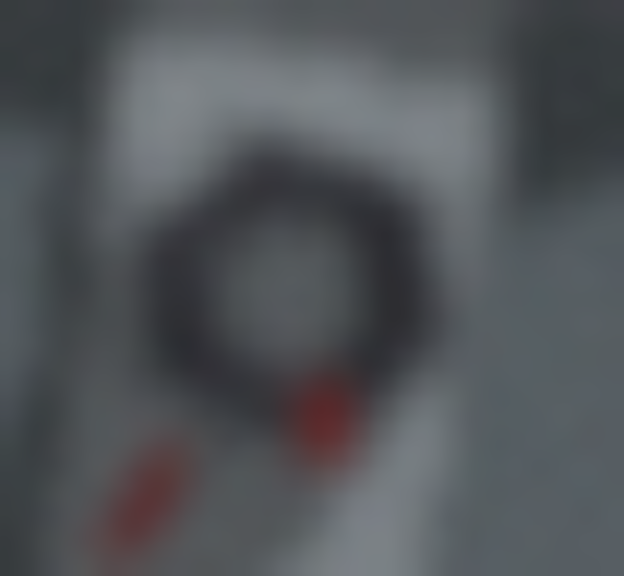

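```bash
cat >> h.py <<'E'
def go(manip,xy,h,phi=PHI,rate=.03):
    p,o=tcp(np.r_[xy,SOCK[2]+.038+h],keyR_flip(phi));manip.servo_line(p,o,rate=rate)
E
python3 - <<'E'
from h import *
from rig import manip
xy=SOCK[:2];go(manip,xy,.032,rate=.08);manip.hold(.2)
f0=manip.get_contact_force();np.save("f0.npy",f0);print(f0,manip.get_time())
h=.032
while h>.010:
    h-=.001;go(manip,xy,h,rate=.02)
    f=manip.get_contact_force()-f0
    if np.abs(f).max()>1:print(round(h,4),f.round(1),manip.get_time())
    if np.linalg.norm(f)>6:break
print(h,manip.get_position(),manip.get_time(),manip.get_torque())
E
```

```text
[-0.89353534 -0.55300257 -2.85990699] 9.65
0.031 [1.3 0.1 0.4] 9.9
0.028 [ 0.5  1.1 -0.2] 10.65
0.026 [ 1.1  0.5 -0.7] 11.15
0.024 [ 1.6  0.6 -0.7] 11.65
0.022 [ 1.4  0.5 -0. ] 12.15
0.02 [ 1.1 -0.1  3.1] 12.65
0.019 [ 2.2 -1.7  0.6] 12.9
0.018 [ 3.2 -1.9  0.6] 13.15
0.017 [ 2.8 -2.1  0.4] 13.4
0.016 [ 2.7 -2.8  1.6] 13.65
0.015 [ 3.8 -3.9  1.8] 13.9
0.014 [ 3.5 -4.4  1.8] 14.15
0.013 [ 3.1 -4.2  2.5] 14.4
0.012 [ 3.8 -4.1  2.2] 14.65
0.011999999999999983 [ 0.48952072 -0.14581453  0.10931622] 14.65 [-0.4683192  -0.95616077  0.47332577]
```

The key entered the socket directly. I'll continue to the floor with gentle centring.

```bash
python3 - <<'E'
from h import *
from rig import manip
f0=np.load("f0.npy");xy=SOCK[:2].copy();h=.012
while h>-.005:
    f=manip.get_contact_force()-f0
    xy+=np.clip(f[:2]*.00008,-.0004,.0004)
    h-=.001;go(manip,xy,h,rate=.02)
    f=manip.get_contact_force()-f0;print(round(h,4),(xy-SOCK[:2]).round(4),f.round(1),manip.get_torque().round(2))
    if f[2]>8 or np.linalg.norm(f)>18:break
print(manip.get_time(),manip.get_position(),manip.get_width())
np.save("xy.npy",np.r_[xy,h])
c=manip.camera("scene");pickle.dump(c,open("pics/scene3.pkl","wb"))
u=proj(c,SOCK)[0].astype(int)
cv2.imwrite("pics/s3.png",crop(c["image"],u[0]-50,u[1]-40,100,75,8))
E
```

```text
0.011 [ 0.0003 -0.0003] [ 3.4 -4.   1.5] [-0.29 -1.01  0.34]
0.01 [ 0.0006 -0.0006] [ 2.7 -1.7 -0.1] [-0.1  -0.96  0.19]
0.009 [ 0.0008 -0.0008] [ 1.2 -0.6 -0.1] [ 0.06 -0.9   0.12]
0.008 [ 0.0009 -0.0008] [0.8 0.2 0.4] [ 0.11 -0.85 -0.03]
0.007 [ 0.001  -0.0008] [ 0.1  0.6 -1. ] [ 0.12 -0.77  0.03]
0.006 [ 0.001  -0.0008] [ 0.1 -0.7  0.1] [ 0.03 -0.67  0.01]
0.005 [ 0.001  -0.0008] [-1.1 -1.3  0.2] [ 0.1  -0.61 -0.02]
0.004 [ 0.0009 -0.0009] [-1.8  0.1  0.3] [ 0.07 -0.56  0.05]
0.003 [ 0.0007 -0.0009] [ 0.1  1.  -0.1] [ 0.11 -0.71  0.02]
0.002 [ 0.0007 -0.0008] [-1.7 -0.2  0.6] [ 0.06 -0.59  0.02]
0.001 [ 0.0006 -0.0009] [-1.  -0.1  8. ] [-0.08  0.1   0.02]
-0.0 [ 0.0005 -0.0009] [-1.1 -0.1 13.3] [-0.12  0.67  0.  ]
17.65 [ 0.49002596 -0.1466668   0.09900364] 0.01570747293206249
```

View pics/s3.png

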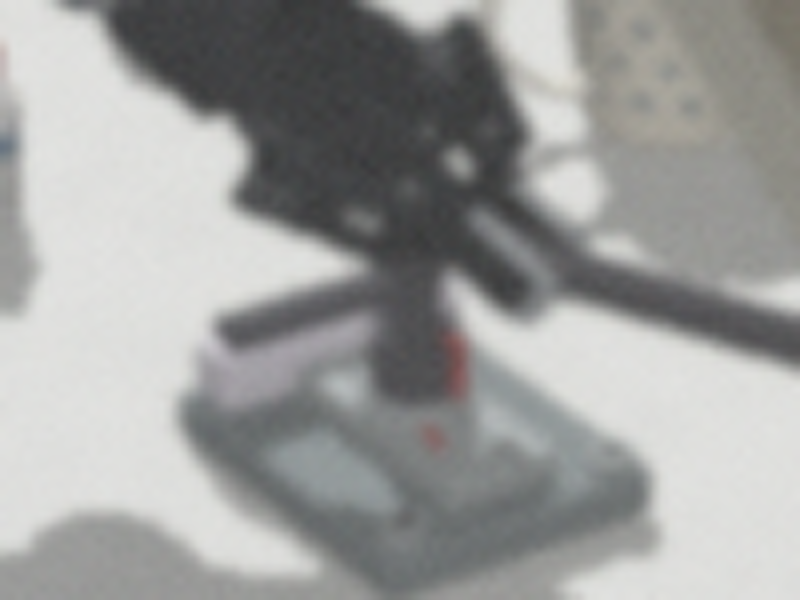

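The key is seated: it met the floor at the nominal depth, and the long arm is level. Now I'll release it, back away and straddle the long arm near its end.

```bash
cat >> h.py <<'E'
RP=.120;OPN=.050
def push(c,psi,z=.088,fl=1,r=RP):
    d=np.array([np.cos(psi),np.sin(psi),0]);zt=np.array([0,0,-1.]);x=fl*d;M=np.c_[x,np.cross(zt,x),zt]
    return np.r_[c+r*d[:2],z],rv(M)
E
python3 - <<'E'
from h import *
from rig import manip
x=np.load("xy.npy");c=x[:2]
go(manip,c,.0005,rate=.02)
print(manip.get_contact_force()-np.load("f0.npy"))
manip.command_gripper(.045);manip.hold(.2)
print("rel",manip.get_contact_force(),manip.get_width())
p,o=tcp(np.r_[c,SOCK[2]+.038],keyR_flip(PHI));tz=R.from_rotvec(o).as_matrix()[:,2]
manip.servo_line(p-.10*tz,o,rate=.12)
best=None
for fl in(1,-1):
    q=[manip.solve_ik(*push(c,PHI-a,zz,fl)) for a,zz in((0,.2),(0,.088),(.5,.088),(1.05,.088),(1.05,.2))]
    print(fl,[None if v is None else np.round(v,2).tolist() for v in q])
cam=manip.camera("scene");pickle.dump(cam,open("pics/scene4.pkl","wb"))
t=manip.camera("top");pickle.dump(t,open("pics/top4.pkl","wb"))
u=proj(cam,np.r_[c,.09])[0].astype(int);v=proj(t,np.r_[c,.09])[0].astype(int)
cv2.imwrite("pics/s4.png",np.hstack([crop(cam["image"],u[0]-30,u[1]-40,80,85,5),crop(t["image"],v[0]-40,v[1]-20,80,85,5)]))
print(manip.get_time(),manip.get_position(),v)
E
```

```text
[-2.0836492  -0.9211375  10.72830251]
rel [0.42290289 0.39223158 0.54186392] 0.04508739083750043
1 [[-0.41, 0.23, 2.07, 0.0, 0.84, -2.19], [-0.41, 0.45, 2.12, 0.0, 0.56, -2.19], [-0.28, 0.44, 2.16, -0.0, 0.54, -1.55], [-0.14, 0.46, 2.11, -0.0, 0.57, -0.86], [-0.14, 0.25, 2.05, -0.0, 0.85, -0.86]]
-1 [[-0.41, 0.23, 2.07, 0.0, 0.84, 0.96], [-0.41, 0.45, 2.12, 0.0, 0.56, 0.96], [-0.28, 0.44, 2.16, 0.0, 0.54, 1.59], [-0.14, 0.46, 2.11, -0.0, 0.57, 2.28], [-0.14, 0.25, 2.05, -0.0, 0.85, 2.28]]
19.625 [ 0.57553871 -0.12852614  0.14422298] [373 273]
```

View pics/s4.png

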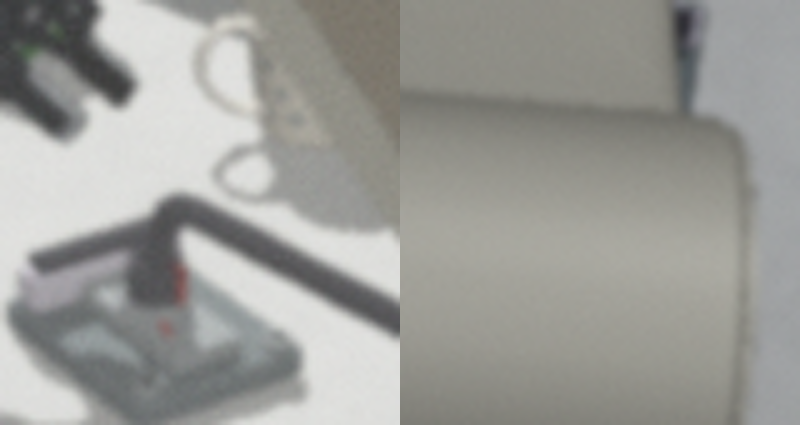

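Released, the key stands seated in the bolt: in the left crop the bend is at (180,205) and the long arm runs down to the right. Next I straddle the long arm and push along the arc, watching the force.

```bash
python3 - <<'E'
from h import *
from rig import manip
c=np.load("xy.npy")[:2]
p=manip.get_position();manip.servo_line(p+[.0,0,.10],rate=.2)
manip.command_gripper(OPN)
manip.move_to(*push(c,PHI,.19))
manip.hold(.2);f0=manip.get_contact_force();np.save("f0p.npy",f0)
for z in(.15,.12,.105,.088):
    manip.servo_line(*push(c,PHI,z),rate=.1)
    f=manip.get_contact_force()-f0;print(z,f.round(1))
    if np.linalg.norm(f)>4:break
else:
    psi=PHI
    while psi>PHI-.35:
        psi-=.02;manip.servo_line(*push(c,psi),rate=.03)
        f=manip.get_contact_force()-f0;fp=-(f@np.array([np.sin(psi),-np.cos(psi),0]))
        print(round(PHI-psi,2),round(fp,1),f.round(1))
        if fp>9:break
    np.save("psi.npy",psi)
print(manip.get_time())
E
```

```text
0.15 [ 0.2 -0.9 -0.4]
0.12 [ 0.7 -1.  -0.6]
0.105 [ 0.1 -1.   1.3]
0.088 [ 0.4 -1.4  0. ]
0.02 0.4 [-0.5 -0.5  0.1]
0.04 1.8 [-1.1 -2.   0.6]
0.06 2.0 [ 0.1 -2.  -0.2]
0.08 1.3 [-0.3 -1.3  0.4]
0.1 2.4 [-0.5 -2.5  0. ]
0.12 0.2 [ 1.  -0.1  0.5]
0.14 1.1 [-0.2 -1.1  0.7]
0.16 0.5 [-1.4 -0.6  0.5]
0.18 1.6 [-0.1 -1.6 -0.3]
0.2 2.1 [ 0.  -2.1  0. ]
0.22 4.1 [-0.  -4.1  0.7]
0.24 4.4 [-0.7 -4.4  1.4]
0.26 6.1 [-1.3 -6.   2.7]
0.28 7.9 [-0.7 -7.9  3.3]
0.3 7.7 [-1.2 -7.6  2.8]
0.32 7.3 [-1.5 -7.2  4. ]
0.34 6.9 [-0.9 -6.8  3.1]
0.36 7.5 [-1.7 -7.4  3.1]
27.9917
```

```bash
python3 - <<'E'
from h import *
from rig import manip
c=np.load("xy.npy")[:2];f0=np.load("f0p.npy");psi=float(np.load("psi.npy"))
while psi>PHI-1.25:
    d=PHI-psi;psi-=.02 if d<.8 else .01
    manip.servo_line(*push(c,psi),rate=.03)
    f=np.mean([(manip.hold(.03),manip.get_contact_force())[1] for _ in range(3)],0)-f0;fp=-(f@np.array([np.sin(psi),-np.cos(psi),0]))
    if d>.7 or fp>9:print(round(PHI-psi,2),round(fp,1),f.round(1))
    if fp>10.5:break
np.save("psi.npy",psi);print(manip.get_time())
E
```

```text
0.72 6.0 [-0.3 -6.8  2.1]
0.74 6.1 [-0.2 -6.9  2.3]
0.76 7.0 [-0.6 -7.9  2.1]
0.78 7.1 [-0.5 -8.1  2. ]
0.8 6.3 [-0.1 -7.6  2.4]
0.81 6.4 [-0.4 -7.5  1.9]
0.82 6.1 [ 0.2 -7.6  2.3]
0.83 6.7 [-0.4 -8.   2.3]
0.84 6.4 [-0.4 -7.6  2. ]
0.85 6.4 [-0.3 -7.8  2.3]
0.86 6.4 [-0.  -8.1  1.8]
0.87 6.0 [ 0.  -7.6  2.5]
0.88 6.5 [-0.1 -8.2  2.2]
0.89 6.2 [-0. -8.  2.]
0.9 6.2 [-0.  -8.1  1.7]
0.91 6.0 [ 0.  -7.9  2.4]
0.92 6.2 [-0.5 -7.8  1.7]
0.93 6.0 [-0.3 -7.8  2.5]
0.94 6.0 [-0.2 -7.9  2.1]
0.95 6.3 [-1.1 -7.5  2.2]
0.96 6.0 [-0.5 -7.7  2.1]
0.97 6.5 [-1.2 -7.9  2. ]
0.98 6.1 [-0.9 -7.6  1.4]
0.99 5.9 [-0.7 -7.5  2.2]
1.0 6.1 [-0.8 -7.9  2.8]
1.01 6.6 [-1.1 -8.4  2.1]
1.02 8.1 [ -1.7 -10.    3.2]
1.03 8.3 [ -1.7 -10.4   3.5]
1.04 10.3 [ -2.8 -12.2   3.6]
1.05 11.0 [ -2.7 -13.6   3.7]
44.4417
```

The force rise from 1.01 rad marks the stop. Now I back off, clear the arm and check.

```bash
python3 - <<'E'
from h import *
from rig import manip
c=np.load("xy.npy")[:2];f0=np.load("f0p.npy");psi=float(np.load("psi.npy"))
manip.hold(.2)
for a in(.03,.07,.12):
    manip.servo_line(*push(c,psi+a),rate=.05);print((manip.get_contact_force()-f0).round(1))
manip.servo_line(*push(c,psi+.12,.24),rate=.12);print((manip.get_contact_force()-f0).round(1))
q=manip.get_joint_positions();q[0]-=1.;manip.set_joints(q)
cam=manip.camera("scene");t=manip.camera("top")
u=proj(cam,np.r_[c,.09])[0].astype(int);v=proj(t,np.r_[c,.09])[0].astype(int)
cv2.imwrite("pics/s5.png",np.hstack([crop(cam["image"],u[0]-30,u[1]-40,66,100,6),crop(t["image"],v[0]-33,v[1]-30,66,100,6)]))
print(manip.get_time(),manip.get_position())
E
```

```text
[-2.7 -9.   3.8]
[-2.1 -5.   1.6]
[-1.4 -2.   0.9]
[-0.4 -1.3 -1. ]
48.4833 [ 0.18635662 -0.39864518  0.2393378 ]
```

View pics/s5.png

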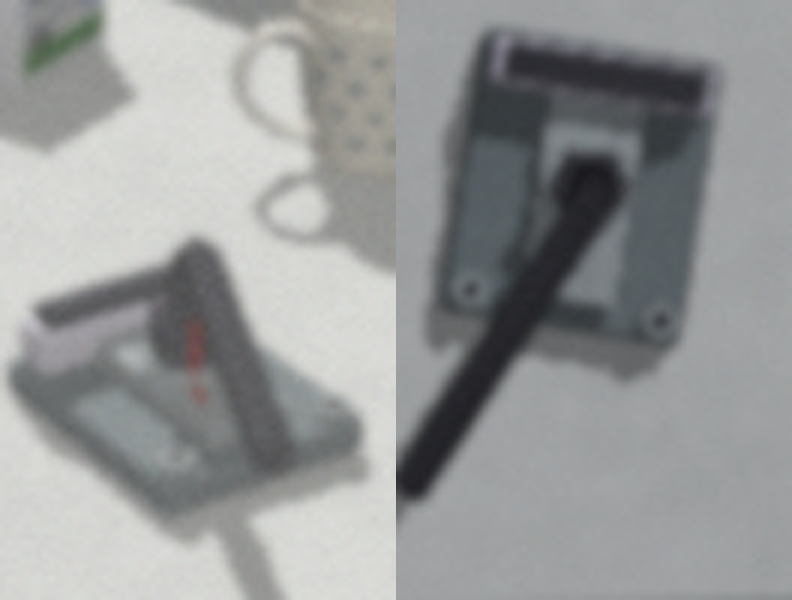

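The red line on the head (197,350) runs straight into the red mark at (200,395), and the key stands clear in the bolt with the robot away. I'm handing it in.

```bash
python3 -c "
from rig import manip
print(manip.sign_off(),manip.get_time())"
```

```text
the job is handed in; nothing more can be done
the job is handed in; nothing more can be done
```

I seated the flipped key fully in the bolt, turned the bolt to its stop (red line meeting the red mark), left the key standing released, and handed the job in after about 48 s of robot time; no verdict was returned.

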